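Roll the beam tube into the laser path and open the shutter

TASK

On the optical table, close in the beam before letting it out: with a fingertip or fingertips on top of the black beam tube, roll it across the table into line between the laser's aperture and the power sensor, so that it comes to rest with both ends centred on the beam. Then push the shutter tab on top of the laser all the way over to its open end. Work the tube only from its top, never pinch or lift it, and leave the tube in line and the other things on the table where they are.

Things in the scene. Friction and masses are not known exactly. Their poses are not given: they have to be found in the camera images.
- beampath: The laser head and the power sensor, both bolted to the table, facing each other 200 mm apart. Origin on the table under the middle of the beam; its y axis runs along the beam from sensor to laser (the laser is at +y, the robot's left), x across the beam (away from the robot), z up. The beam runs through x = 0, 28 mm above the table.
- laser_aperture (a point): Where the beam leaves the laser, mid-front, 28 mm above the table (beampath x = 0, y = 100 mm). The laser is a black finned box 62 wide (x) x 145 long (y = 100 to 245) x 60 high, on a base plate 100 wide, 8 high (y = 110 to 240).
- sensor_face (a point): Centre of the power sensor's round absorber, 28 mm above the table (beampath x = 0, y = -100 mm). The sensor is a finned block 62 wide, 60 high, y = -100 to -142, on a foot plate 100 wide (y = -105 to -150).
- tube: Beam tube: black aluminium tube, open right through, 56 mm outside diameter, 3.5 mm wall, 150 mm long, about 0.2 kg, lying loose on the table nearly parallel to the beam (within 2 degrees), 50 to 77 mm to one side of it (the robot's or the far side). Origin at its middle on its axis, 28 mm above the table; y axis along its length, x and z turn as it rolls. Its top is 56 mm above the table.
- tube_end_a (a point): Centre of the tube's end nearer the laser, on its axis, 75 mm from the middle. A fingertip pressing lightly (3 to 6 N) on its top rolls it without slipping; the tube travels half as far as the fingertip, which so runs ahead over the top and off it: take several short strokes. It stops when the fingertip stops and stays where it is left.
- tube_end_b (a point): Centre of the tube's end nearer the sensor, on its axis, 75 mm from the middle. In line, the tube has about 25 mm free at each end.
- shutter (a joint): Travel of the laser's shutter in m: 0 shut (blade before the aperture) to 0.018 fully open, towards +x of beampath (away from the robot). It stays where it is left; about 2 N of friction.
- shutter_tab (a point): Top centre of the shutter's steel thumb tab, 77.7 mm above the table. The tab is 8 mm (x, along its travel) x 18 mm (y), 14.5 mm proud of its guide plate (56 x 26 mm, its top 63 mm above the table) on the front end of the laser's top. Shut, the tab is at beampath x = -9, y = 115 mm; open, at x = +9.
- post: Bystander: bare steel post, 25 mm diameter x 100 mm, lying on the other side of the beam from the tube; origin at its centre.
- driver: Bystander: screwdriver with black handle, 160 mm long, 26 mm thick, lying near the sensor; origin under its middle.
- fork: Bystander: steel clamping fork, 32 x 76 x 10 mm, lying near the sensor; origin under it.
- sample: Bystander: aluminium block 50 x 50 x 22 mm with a small green circuit board on it, near the laser on the robot's side; origin under its centre.
- mirror: Bystander: mirror mount on a 40 mm round foot and post, 96 mm high, near the laser on the far side; origin under its foot.
- iris: Bystander: iris diaphragm on a 40 mm round foot and post, 85 mm high, behind the sensor; origin under its foot.
- lensring: Bystander: steel retaining ring 30 mm wide, 8 mm high, lying on the robot's side; origin under its centre.
Not all that is in view belongs to the job. Leave any pink or yellow look-alike of the tube alone.

How it is judged:
On the way, in this order (a step that is already met when the one before it is completed fails the run):
1. the tube has rolled over by about a fifth of a turn, the shutter still shut (angle between tube's own z axis and vertical above 1.2 rad and value of joint shutter below 0.004 m), for 0.02 s.
2. the tube lies still in line with the beam, the shutter still shut (not (x of tube_end_a in the frame of beampath above 0.008 m or x of tube_end_a in the frame of beampath below -0.008 m) and not (x of tube_end_b in the frame of beampath above 0.008 m or x of tube_end_b in the frame of beampath below -0.008 m) and linear speed of tube below 0.01 m/s and angular speed of tube below 0.3 rad/s and y of tube_end_a in the frame of beampath below 0.1 m and y of tube_end_b in the frame of beampath above -0.1 m and height (world z) of tube below 0.033 m and value of joint shutter below 0.004 m), for 0.3 s.
3. the shutter is pushed open (value of joint shutter above 0.0145 m), for 0.1 s.
At the end, for the whole second after the job is handed in: The tube lies still on the table between laser and sensor, the centre of each end within 8 mm of the beam line sideways, and the shutter is open (more than 14.5 of its 18 mm) (not (x of tube_end_a in the frame of beampath above 0.008 m or x of tube_end_a in the frame of beampath below -0.008 m) and not (x of tube_end_b in the frame of beampath above 0.008 m or x of tube_end_b in the frame of beampath below -0.008 m) and linear speed of tube below 0.01 m/s and angular speed of tube below 0.3 rad/s and y of tube_end_a in the frame of beampath below 0.1 m and y of tube_end_b in the frame of beampath above -0.1 m and height (world z) of tube below 0.033 m and value of joint shutter above 0.0145 m); the robot touches nothing.
It fails at once if the tube is lifted off the table (height (world z) of tube above 0.036 m).
It fails at once if the fingers pinch the tube or push it at or below half its height instead of working on its top (contact force between the fingers and tube above 0.5 N and height (world z) of the grasp point below 0.05 m).
It fails at once if another loose thing on the table is moved more than 20 mm (distance of any of post, driver, fork, sample, mirror, iris, lensring from where it was at the start of the episode above 0.02 m).
It also fails if it takes over 61 s, if anything falls off the work surface, if the arm or the gripper's body presses on something with over 40 N, if the wrist force passes 120 N, or if a joint passes its speed limit or range.

ROBOT

A 7-joint arm with a two-finger parallel gripper is mounted at the origin on the work surface. World frame = base frame: x ahead of the robot, y to its left, z up, the work surface at z = 0. Lengths are in m, angles in rad, forces in N, time in s.
With the tool pointing down it reaches from about 0.4 to 0.875 m from the base axis. Payload 4.4 kg.
Tool frame: the origin (TCP) lies between the finger pads; the fingertips stand manip.tcp_to_tips ahead of it and the grasp point (between the pads) lies 2 mm behind it (manip.tcp_to_tips is the distance from the TCP to the fingertips, in m); z points along the fingers, y is the direction in which the jaws open and shut (so a half turn about z gives the same grasp; the last joint's range is limited). The gripper opens to 85 mm and grips with 20 to 120 N. Pads are 22 mm wide; open, the fingers measure 114 mm over their backs; the gripper's body (76 mm by 85 mm) begins 54 mm behind the grasp point. The pads swing forward as they close: fully open they stand 13 mm farther back than shut.
Start: joints at [1.228, 0.628, 0.038, 1.517, -0.027, 0.996, -0.02], TCP at [0.178, -0.625, 0.248] pointing down, gripper open.
Joint ranges: [-3.06, 3.06], [-0.37, 2.12], [-1.25, 1.32], [0.18, 2.47], [-1.1, 4.24], [0.23, 1.98], [-2.94, 2.94]. Speed limits (rad/s): [2.57, 2.57, 3.14, 3.14, 3.14, 3.14, 3.14].

INTERFACE

Orientations are given as a rotation vector (axis times angle).
In Python, from plant import manip, planner, monitor, imaging gives the robot as it stands. Calls block until the motion is done:
- manip.move_to(position, orientation): joint-space move of the TCP to a pose.
- manip.line_to(position, frame=None, feed=0.15, f_stop=None): straight line of the TCP; frame=None keeps the orientation; feed is the mean speed in m/s. With f_stop (N) it stops when the force on the tool has changed by that much, and returns True; else False.
- manip.movej(angles): joint-space move.
- manip.open_gripper() and manip.grab(strength=None): open the fingers fully, or close them until they stop; strength is the grip in N (None keeps the last).
- manip.pause(seconds).
- planner.ik(position, orientation): joint angles nearest the present ones, or None.
- monitor.get_state(): the state.
- imaging.snapshot(name): name is "scene" or "top"; returns a dict with "frame" (400x640x3 uint8, red, green, blue), "fov_y" (degrees; the focal length in pixels is half the picture's height over the tangent of half this angle, whatever the lens; pixels are square), "cx", "cy" (the principal point, pixels), "R" (3x3) and "t" (3): a world point X has camera coordinates R X + t. Camera axes: x right, y down, z forward; pixel columns grow to the right and rows downward; lengths in m; the calibration is good to about 2 mm. A picture is of the moment at which its call begins. There is no depth.
A pose or a line that the arm cannot do raises manip.Unreachable and nothing moves.
- manip.job_done(): hands the job in, once; it reports no verdict.
The state is a dict: "time": time; "joint_pos": joint angles; "qvel": joint speeds; "joint_torque": joint torques, N m; "ee_pos": TCP position; "tcp_rot": TCP orientation; "wrist_force": force on the tool from outside, world axes, zero at the start; "wrist_torque": the same for the moment, N m; "gripper_width": finger opening in m.
Only numpy, scipy, OpenCV 4.12 (cv2) and the standard library are available. Lean on these libraries where they do the work, as an engineer would, in place of code of your own. Each camera call takes 0.05 s, during which the arm holds its last target. There are 200 camera calls.

## Working session

There is one attempt and no reset: what is moved stays moved. The work goes in short steps, each a Python script; the robot and the scene stay as the last script left them, time stands still between calls to the robot, and variables do not carry over. Pictures are saved under pics/ and viewed, about 8 in all and at most 12, crops included, and the job is handed in when it is done.

```bash
ls; mkdir -p pics
python3 - <<'E'
from plant import manip, planner, monitor, imaging
import cv2, numpy as np
s=monitor.get_state(); print({k:np.round(v,3) for k,v in s.items()}, manip.tcp_to_tips)
for n in("scene","top"):
    d=imaging.snapshot(n); cv2.imwrite(f"pics/{n}0.png",d["frame"][:,:,::-1]); np.savez(f"pics/{n}0.npz",**d)
    print(n,d["fov_y"],d["cx"],d["cy"],np.round(d["R"],4).tolist(),np.round(d["t"],4).tolist(), np.round(-d["R"].T@d["t"],3))
E
```

```text
pics
{'time': np.float64(0.0), 'joint_pos': array([ 1.228,  0.629,  0.038,  1.518, -0.027,  0.996, -0.02 ]), 'qvel': array([-0.001,  0.   ,  0.002,  0.001, -0.   , -0.001, -0.   ]), 'joint_torque': array([-1.0000e-03, -5.6341e+01,  1.2260e+00, -1.9344e+01,  1.1000e-02,
        1.1000e-02,  0.0000e+00]), 'ee_pos': array([ 0.177, -0.625,  0.247]), 'tcp_rot': array([-3.11 , -0.433,  0.   ]), 'wrist_force': array([ 0.429, -0.247,  0.965]), 'wrist_torque': array([ 0.037, -0.026, -0.019]), 'gripper_width': np.float64(0.085)} 0.017
scene 42.16985846365671 316.8800772662679 200.75432026113845 [[0.5868, 0.8097, -0.0015], [0.4932, -0.3589, -0.7924], [-0.6422, 0.4643, -0.61]] [-0.3125, -0.193, 1.5144] [ 1.251 -0.519  0.77 ]
top 52.09362840271854 326.2967954931286 203.51825018173827 [[-0.0058, -0.9998, 0.018], [-0.9874, 0.0029, -0.1584], [0.1583, -0.0187, -0.9872]] [0.0299, 0.5, 0.9513] [0.343 0.046 1.018]
```

View pics/top0.png

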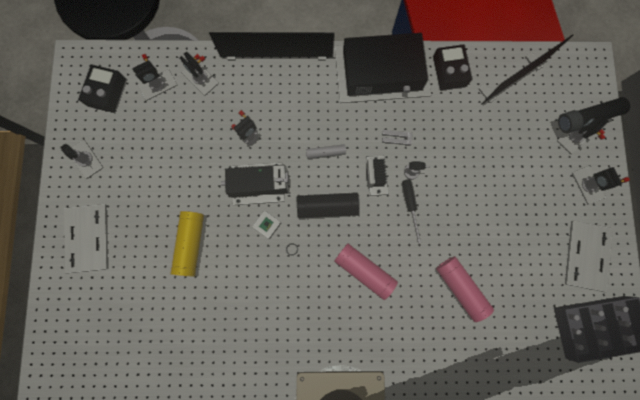

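View pics/scene0.png

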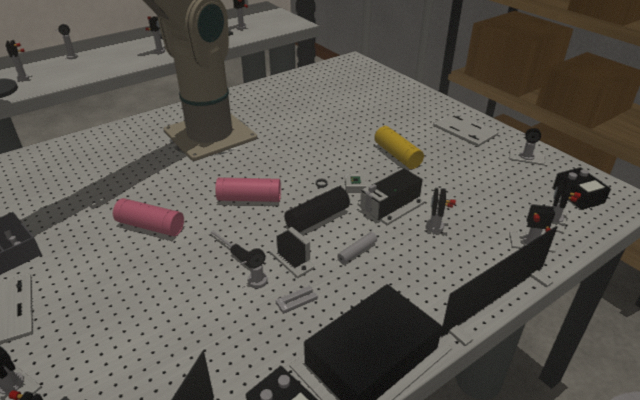

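The top view shows the black tube at px (328,205), the laser at (257,182) with its shutter guide at (281,176), and the sensor at (377,174). The tube could be confused with:
- pink cylinders at (366,271) and (465,289)
- a yellow cylinder at (187,244)
- the steel post at (326,152)
- the screwdriver at (409,195)

The only black cylinder between laser and sensor, on the robot's side of the beam, is at (328,205), so I choose that one. Next is a close crop to check it.

```bash
cat > h.py <<'E'
import numpy as np, cv2
from plant import manip, planner, monitor, imaging
def foc(d): return d["frame"].shape[0]/2/np.tan(np.radians(float(d["fov_y"]))/2)
def ray(d,u,v):
    f=foc(d); c=-d["R"].T@d["t"]; w=d["R"].T@np.array([(u-d["cx"])/f,(v-d["cy"])/f,1.]); return c,w/np.linalg.norm(w)
def onplane(d,u,v,z):
    c,w=ray(d,u,v); return c+w*(z-c[2])/w[2]
def proj(d,X):
    p=d["R"]@np.asarray(X,float)+d["t"]; f=foc(d); return np.array([f*p[0]/p[2]+d["cx"],f*p[1]/p[2]+d["cy"]])
def tri(d1,p1,d2,p2):
    c1,a=ray(d1,*p1); c2,b=ray(d2,*p2)
    s=np.linalg.lstsq(np.c_[a,-b],c2-c1,rcond=None)[0]; A=c1+a*s[0];B=c2+b*s[1]; return (A+B)/2,np.linalg.norm(A-B)
def load(n): return dict(np.load(f"pics/{n}.npz"))
E
python3 - <<'E'
import cv2
from h import *
t=cv2.imread("pics/top0.png")[145:235,215:415]; s=cv2.imread("pics/scene0.png")[160:280,260:440]
t=cv2.convertScaleAbs(cv2.resize(t,(800,360),interpolation=cv2.INTER_CUBIC),alpha=2); cv2.imwrite("pics/ct.png",t)
cv2.imwrite("pics/cs.png",cv2.convertScaleAbs(cv2.resize(s,(800,533),interpolation=cv2.INTER_CUBIC),alpha=2))
E
```

```text
(no output)
```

View pics/ct.png

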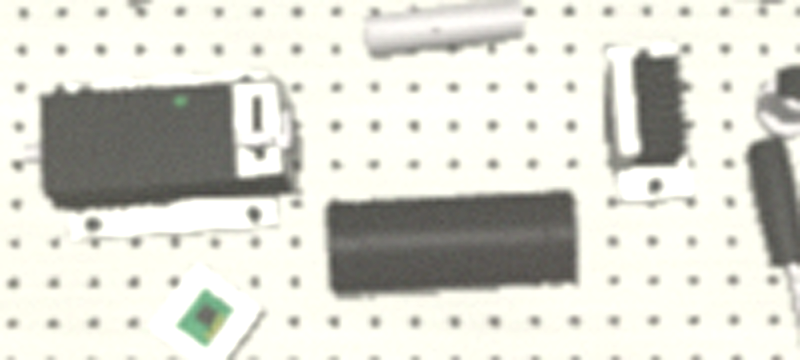

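View pics/cs.png

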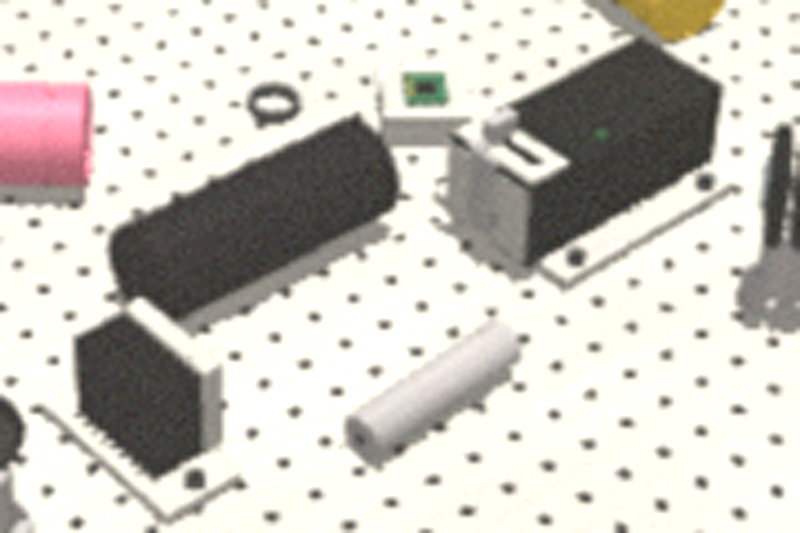

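The crops confirm it. The black tube's top-view silhouette in full-image px is (297,196)-(358,193)-(359,216)-(298,219). The shutter tab is shut at the near end of its slot, the guide plate is at about (280,177), and the sensor front is at about (371,170). I'll take averaged frames and measure.

Run:
```python
from h import *
for n in("scene","top"):
    L=[imaging.snapshot(n) for _ in range(8)]; d=L[0]; d["frame"]=np.mean([l["frame"] for l in L],0); np.savez(f"pics/{n}A.npz",**d)
d=load("topA"); s=load("sceneA")
g=d["frame"].mean(2)
P=lambda x,y:(215+(x-1.5)/4,145+(y-1.5)/4)
# tube silhouette by mask
m=((g<75)).astype(np.uint8); m[:185]=0; m[225:]=0; m[:,:292]=0; m[:,366:]=0
n,lab,st,c=cv2.connectedComponentsWithStats(m); k=1+np.argmax(st[1:,4]); print("tube",st[k],c[k])
for nm,pt,z in[("laser plate near L",(72,237),.008),("laser plate near R",(278,222),.008),("sensor foot near L",(622,200),.008),("sensor foot near R",(693,197),.008),
 ("lplate far L",(57,85),.008),("guide nearL",(237,177),.063),("guide farL",(233,85),.063),("guide farR",(280,83),.063),("ltop farL",(42,93),.06),
 ("sensor farL",(612,47),.06),("sensor farR",(678,42),.008)]:
    print(nm,np.round(onplane(d,*P(*pt),z),4))
for u in(250,262): print(u,[int(g[v,u]) for v in range(158,210)])
for u in(378,384): print(u,[int(g[v,u]) for v in range(150,202)])
print(310,[int(g[v,310]) for v in range(190,225)])
f=lambda d,x0,y0,w,h,k:cv2.resize(np.clip(d["frame"][y0:y0+h,x0:x0+w,::-1]*1.35,0,255).astype(np.uint8),(w*k,h*k),interpolation=cv2.INTER_LANCZOS4)
a=f(d,262,155,44,56,9);b=f(d,358,150,44,56,9)
cc=f(s,360,170,44,34,9); e=f(s,270,220,44,34,9)
cv2.imwrite("pics/z1.png",np.vstack([np.hstack([a,b])]))
```

```text
tube [ 297  193   62   26 1412] [327.51770538 205.26699717]
laser plate near L [0.505  0.2603 0.008 ]
laser plate near R [0.5141 0.1325 0.008 ]
sensor foot near L [ 0.5275 -0.0832  0.008 ]
sensor foot near R [ 0.5293 -0.128   0.008 ]
lplate far L [0.6022 0.2727 0.008 ]
guide nearL [0.5319 0.1523 0.063 ]
guide farL [0.588  0.1555 0.063 ]
guide farR [0.5892 0.1275 0.063 ]
ltop farL [0.584  0.2698 0.06  ]
sensor farL [ 0.6121 -0.0726  0.06  ]
sensor farR [ 0.63   -0.1213  0.008 ]
250 [102, 126, 129, 129, 128, 126, 124, 131, 106, 64, 47, 49, 48, 47, 47, 48, 48, 48, 49, 49, 49, 48, 48, 49, 50, 49, 49, 49, 50, 50, 49, 50, 50, 48, 43, 41, 40, 46, 89, 134, 144, 145, 145, 145, 141, 122, 109, 103, 118, 125, 126, 126]
262 [126, 129, 129, 128, 125, 128, 143, 135, 84, 47, 48, 50, 51, 49, 48, 48, 48, 49, 49, 49, 49, 49, 49, 50, 50, 50, 50, 50, 50, 51, 50, 50, 49, 42, 40, 40, 74, 125, 143, 145, 146, 147, 148, 147, 136, 106, 119, 128, 128, 126, 126, 126]
378 [125, 125, 125, 123, 124, 128, 136, 136, 125, 79, 44, 43, 45, 44, 44, 45, 44, 45, 45, 43, 45, 44, 44, 46, 44, 44, 47, 44, 44, 48, 44, 44, 46, 43, 42, 43, 84, 135, 139, 112, 69, 52, 70, 105, 124, 89, 96, 124, 128, 128, 126, 126]
384 [125, 126, 125, 125, 123, 123, 121, 115, 103, 85, 83, 76, 74, 80, 73, 57, 52, 50, 54, 56, 51, 54, 61, 52, 47, 46, 45, 45, 46, 45, 46, 46, 44, 47, 66, 94, 115, 137, 143, 142, 143, 143, 143, 135, 106, 121, 129, 129, 128, 127, 127, 127]
310 [125, 125, 126, 123, 103, 62, 42, 43, 43, 43, 43, 44, 46, 51, 56, 57, 54, 49, 46, 43, 44, 43, 44, 43, 43, 43, 42, 54, 88, 119, 125, 125, 125, 124, 118]
```

View pics/z1.png

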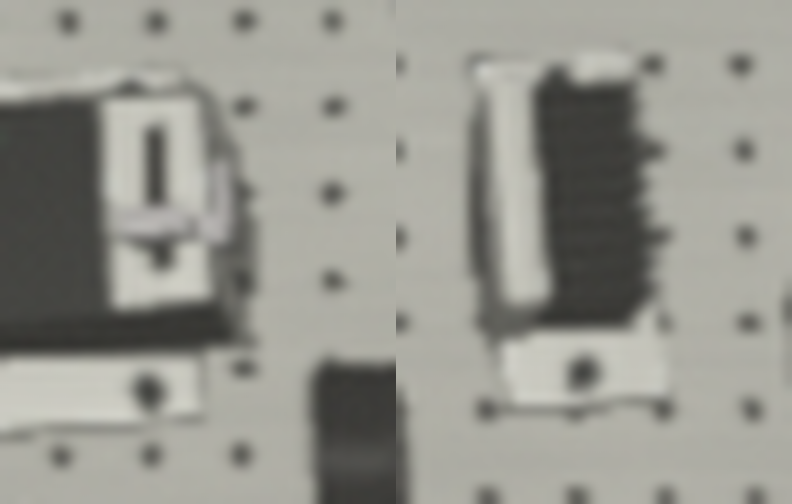

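The shut tab is at about crop px (155,222), i.e. (279,179). The guide plate corners and sensor top-plate corners are crisp, so I'll compute the beam frame and tube axis from these.

```bash
cat >> h.py <<'E'
def tubeaxis(d,thr=85,box=(285,370,150,230)):
    """axis ends from the dark silhouette: bisector of the tangent planes, cut at z=0.028"""
    g=d["frame"].astype(float).mean(2); x0,x1,y0,y1=box
    m=np.zeros(g.shape,np.uint8); m[y0:y1,x0:x1]=g[y0:y1,x0:x1]<thr
    n,lab,st,c=cv2.connectedComponentsWithStats(m); k=1+np.argmax(st[1:,4]); X,Y,W,H,A=st[k]
    E=[[],[]]
    for u in range(X+6,X+W-6):
        r=np.where(lab[:,u]==k)[0]; a,b=r.min(),r.max()
        E[0].append((u,a-(thr-g[a,u])/(g[a-1,u]-g[a,u]))); E[1].append((u,b+(thr-g[b,u])/(g[b+1,u]-g[b,u])))
    N=[]
    for e in E:
        vx,vy,x,y=cv2.fitLine(np.array(e,np.float32),cv2.DIST_HUBER,0,.01,.01).ravel()
        c,r1=ray(d,x-25*vx,y-25*vy); _,r2=ray(d,x+25*vx,y+25*vy); nn=np.cross(r1,r2); N.append(nn/np.linalg.norm(nn))
    nb=N[0]+N[1]   # bisector plane normal
    r=np.where((lab==k).any(0))[0]; mid=g[:, :]
    # axis line at z=.028: solve nb.(p-c)=0
    def ax(y): return np.array([c[0]-(nb[1]*(y-c[1])+nb[2]*(.028-c[2]))/nb[0],y,.028])
    half=np.arccos(abs(N[0]@N[1]))/2
    dirn=ax(1.)-ax(0.); dirn/=np.linalg.norm(dirn)
    ym=onplane(d,X+W/2-.5,Y+H/2-.5,.04)[1]   # silhouette centre (approx)
    p=ax(ym); dist=np.linalg.norm(np.cross(p-c,dirn)); 
    return p,dirn,np.sin(half)*dist*2,st[k]
E
python3 - <<'E'
from h import *
d=load("topA")
q=lambda x,y,o:((x+.5)/9-.5+o[0],(y+.5)/9-.5+o[1])
G=[onplane(d,*q(x,y,(262,155)),.063) for x,y in[(103,98),(203,96),(212,303),(115,310)]]
S=[onplane(d,*q(x-396,y,(358,150)),.060) for x,y in[(489,85),(538,82),(549,300),(505,308)]]
F=[onplane(d,*q(x-396,y,(358,150)),.008) for x,y in[(510,405),(668,398)]]
for n,L in(("G",G),("S",S),("F",F)): print(n,np.round(L,4).tolist(),np.round(np.mean(L,0),4))
Gc=np.mean(G,0);Sc=np.mean(S,0); yv=(Gc-Sc)[:2]; print("len",np.linalg.norm(yv)); yv/=np.linalg.norm(yv); xv=np.array([yv[1],-yv[0]])
print("yaw",np.degrees(np.arctan2(-yv[0],yv[1])), "sensor width",(S[0]-S[3])[:2]@xv,"guide",(G[0]-G[3])[:2]@xv,(G[1]-G[2])[:2]@xv)
O=Gc[:2]-.115*yv; print("O",O,"front of sensor y:",(np.mean([S[0],S[3]],0)[:2]-O)@yv)
print("foot edge x (-.05):",[(f[:2]-O)@xv for f in F], "lplate",(onplane(d,*q(203,417,(262,155)),.008)[:2]-O)@xv)
p,dr,D,st=tubeaxis(d); print("tube",p,dr,D,st); dr=dr if dr[1]>0 else -dr
for s in(-.075,0,.075): r=(p+s*dr)[:2]-O; print(r@xv,r@yv)
np.savez("bp.npz",O=O,xv=xv,yv=yv)
E
```

```text
G [[0.589, 0.1552, 0.063], [0.5896, 0.1287, 0.063], [0.5334, 0.1257, 0.063], [0.5316, 0.1512, 0.063]] [0.5609 0.1402 0.063 ]
S [[0.6056, -0.0731, 0.06], [0.6064, -0.0863, 0.06], [0.5466, -0.0878, 0.06], [0.5444, -0.076, 0.06]] [ 0.5757 -0.0808  0.06  ]
F [[0.5277, -0.0834, 0.008], [0.5296, -0.1277, 0.008]] [ 0.5286 -0.1056  0.008 ]
len 0.22150330572453675
yaw 3.8394951257345387 sensor width 0.061205392941358176 guide 0.057575844049970196 0.056202260004991296
O [0.56861142 0.02547274] front of sensor y: -0.10021820861855826
foot edge x (-.05): [np.float64(-0.048112140124573675), np.float64(-0.049204422551008514)] lplate -0.0491618677235241
tube [0.4973748 0.0260658 0.028    ] [-0.05246441  0.99862279  0.        ] 0.05855521029865846 [ 296  193   63   26 1445]
-0.0721262321949814 -0.06963023391921834
-0.0710370213047681 0.005361856461278721
-0.06994781041455479 0.08035394684177578
```

```bash
cat >> h.py <<'E'
from scipy.spatial.transform import Rotation as Ro
try: _b=np.load("bp.npz"); O,xv,yv=_b["O"],_b["xv"],_b["yv"]
except Exception: pass
def W(x,y,z): return np.r_[O+x*xv+y*yv,z]
def ori(deg=0.):   # tool down, jaws along the beam, turned by deg about world z
    y=-np.r_[yv,0]; z=np.array([0,0,-1.]); return (Ro.from_euler("z",deg,degrees=True)*Ro.from_matrix(np.c_[np.cross(y,z),y,z])).as_rotvec()
def bp(p): r=np.asarray(p)[:2]-O; return np.array([r@xv,r@yv])
def st(msg=""):
    s=monitor.get_state(); print(msg,"t%.2f"%s["time"],"bp",np.round(bp(s["ee_pos"])*1e3,1),"z%.4f"%s["ee_pos"][2],"F",np.round(s["wrist_force"],1),"T",np.round(s["wrist_torque"],2)); return s
def tube(n=3,box=(285,370,150,230)):
    L=[imaging.snapshot("top") for _ in range(n)]; d=L[0]; d["frame"]=np.mean([l["frame"] for l in L],0)
    p,dr,D,s=tubeaxis(d,box=box); dr=dr*np.sign(dr[1]); m=bp(p); a=bp(p+.075*dr); b=bp(p-.075*dr)
    print("tube mid x,y %.1f %.1f  end_a x %.1f end_b x %.1f D %.1f"%(m[0]*1e3,m[1]*1e3,a[0]*1e3,b[0]*1e3,D*1e3)); return m,a,b,d
E
python3 - <<'E'
from h import *
d=load("topA");s=load("sceneA")
print("tab tri",tri(d,(279,177.8),s,(372.5,185.5)))
x=-.071-.007
manip.move_to(W(x,.005,.12),ori(-.8)); st("above")
manip.line_to(W(x,.005,.09),feed=.1); a=st("pre")
print(manip.line_to(W(x,.005,.055),feed=.02,f_stop=3)); st("touch"); manip.pause(.2); st("settled")
E
```

```text
tab tri (array([0.55467365, 0.13894249, 0.08214013]), np.float64(0.0007646561465356126))
above t3.49 bp [-77.7   4. ] z0.1201 F [ 0.6 -1.3  0.6] T [-0.02  0.02  0.04]
pre t3.94 bp [-78.1   4.6] z0.0898 F [ 0.1 -0.8  0.4] T [-0.02  0.04  0.06]
True
touch t5.30 bp [-77.4   5. ] z0.0598 F [0.  0.6 5.1] T [-0.02 -0.08 -0.  ]
settled t5.50 bp [-77.5   5. ] z0.0598 F [0.8 0.8 5.4] T [-0.03 -0.07  0.02]
```

Run:
```python
from h import *
z=monitor.get_state()["ee_pos"][2]
manip.line_to(W(-.078+.028,.005,z-.0),ori(-.8),feed=.05); st("rolled")
manip.line_to(W(-.050,.005,.075),feed=.1); st("up"); m,a,b,d=tube(2)
cv2.imwrite("pics/r1.png",cv2.resize(np.clip(d["frame"][140:240,215:415,::-1]*1.5,0,255).astype(np.uint8),(800,400)))
```

```text
rolled t6.22 bp [-50.2   4.8] z0.0598 F [ 0.7 -1.   4. ] T [-0.27 -0.    0.01]
up t6.52 bp [-50.    5.4] z0.0753 F [ 0.3 -0.5  1.1] T [0.02 0.04 0.02]
tube mid x,y nan nan  end_a x nan end_b x nan D nanh.py:22: RuntimeWarning: divide by zero encountered in scalar divide
  E[0].append((u,a-(thr-g[a,u])/(g[a-1,u]-g[a,u]))); E[1].append((u,b+(thr-g[b,u])/(g[b+1,u]-g[b,u])))
h.py:26: RuntimeWarning: invalid value encountered in divide
  c,r1=ray(d,x-25*vx,y-25*vy); _,r2=ray(d,x+25*vx,y+25*vy); nn=np.cross(r1,r2); N.append(nn/np.linalg.norm(nn))
```

View pics/r1.png

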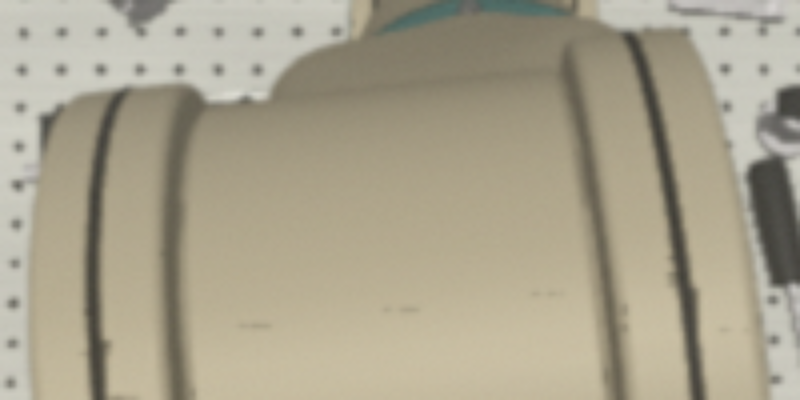

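The arm hides the whole tube in the top view. I'll check from the scene camera.

Run:
```python
from h import *
d=imaging.snapshot("scene"); np.savez("pics/s1.npz",**d)
cv2.imwrite("pics/r2.png",cv2.resize(np.clip(d["frame"][130:280,250:450,::-1]*1.5,0,255).astype(np.uint8),(800,600)))
```

```text
(no output)
```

View pics/r2.png

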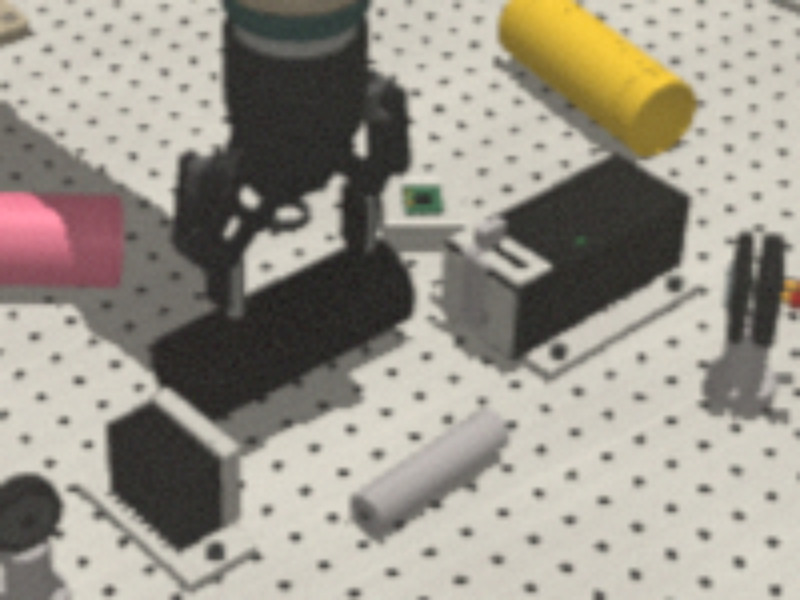

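The scene view shows the tube rolled towards the beam, with both fingertips just above its top and the other things undisturbed. I'll do two more strokes by rolling odometry, then back off and measure.

```bash
cat >> h.py <<'E'
def stroke(x0,dx,yaw0,yaw1,back=.007,y=.005):
    """tube axis at x0; fingers from x0-back travel 2*dx while turning yaw0 -> yaw1"""
    xs=x0-back
    manip.line_to(W(xs,y,.068),ori(yaw0),feed=.15)
    hit=manip.line_to(W(xs,y,.055),feed=.02,f_stop=3.5); s=st("touch %s"%hit); z=s["ee_pos"][2]
    manip.line_to(W(xs+2*dx,y,z),ori(yaw1),feed=.05); st("rolled")
    manip.line_to(W(xs+2*dx,y,.068),feed=.1)
E
python3 - <<'E'
from h import *
stroke(-.057,.014,-.8,-.8)
stroke(-.043,.014,-.8,-.8)
p=monitor.get_state()["ee_pos"]
manip.line_to(W(-.1,.005,.13),feed=.2); manip.move_to(np.array([.40,-.2,.2]),ori(-.8)); st()
m,a,b,d=tube(3); np.savez("pics/t2.npz",**d)
E
```

```text
touch True t7.40 bp [-62.9   5. ] z0.0598 F [ 0.4 -0.   4.3] T [ 0.07  0.   -0.05]
rolled t8.11 bp [-36.2   4.7] z0.0597 F [ 1.4 -2.5  3.5] T [-0.39 -0.01 -0.01]
touch True t9.08 bp [-48.8   5. ] z0.0598 F [-0.3 -0.   5.8] T [-0.   -0.06  0.03]
rolled t9.79 bp [-22.2   4.7] z0.0597 F [ 0.2 -1.7  4.4] T [-0.33 -0.03 -0.02]
 t11.66 bp [-182.5 -212.6] z0.1994 F [ 0.5  0.2 -0.2] T [ 0.06 -0.05 -0.01]
tube mid x,y -31.3 2.5  end_a x -29.8 end_b x -32.9 D 57.6
```

Run:
```python
from h import *
manip.move_to(W(-.06,.003,.10),ori(-1.2))
stroke(-.0313,.0165,-1.2,0,back=.008,y=.003)
stroke(-.0157,.0165,-.6,.6,back=.008,y=.003)
manip.line_to(W(-.09,.003,.13),feed=.2); manip.move_to(np.array([.40,-.2,.2]),ori(-.8)); st()
m,a,b,d=tube(3); np.savez("pics/t3.npz",**d)
```

```text
touch True t13.73 bp [-38.7   3. ] z0.0598 F [-0.4 -0.7  4.6] T [-0.05 -0.07 -0.  ]
rolled t14.55 bp [-6.6  2.9] z0.0597 F [-0.  -1.5  2.7] T [-0.2   0.01 -0.01]
touch True t15.54 bp [-22.5   3. ] z0.0598 F [ 0.9 -0.4  5.9] T [-0.05 -0.01 -0.01]
rolled t16.35 bp [9.  2.9] z0.0597 F [0.  0.3 3.4] T [-0.05  0.   -0.03]
 t18.30 bp [-182.4 -212.7] z0.1995 F [ 0.8  0.4 -0.2] T [-0.    0.04 -0.01]
tube mid x,y -0.7 2.7  end_a x -0.6 end_b x -0.7 D 57.2
```

In line within 1 mm at both ends. Now the shutter: close the fingers, come down on the robot's side of the tab and push it towards +x.

Run:
```python
from h import *
manip.grab(20); print(monitor.get_state()["gripper_width"])
manip.move_to(W(-.035,.115,.14),ori(0)); manip.line_to(W(-.035,.115,.0865),feed=.1,f_stop=8); st("down")
print(manip.line_to(W(-.002,.115,.0865),feed=.03,f_stop=14)); st("pushed"); manip.pause(.2)
manip.line_to(W(-.02,.115,.0865),feed=.1); manip.line_to(W(-.04,.115,.14),feed=.15)
manip.move_to(np.array([.40,-.2,.2]),ori(0)); st()
m,a,b,d=tube(3); np.savez("pics/t4.npz",**d); s=imaging.snapshot("scene")
f=lambda I,x0,y0,w,h,k:cv2.resize(np.clip(I[y0:y0+h,x0:x0+w,::-1]*1.4,0,255).astype(np.uint8),(w*k,h*k),interpolation=cv2.INTER_CUBIC)
cv2.imwrite("pics/fin.png",np.vstack([f(d["frame"],215,140,200,75,4),f(s["frame"],250,160,200,75,4)]))
```

```text
-0.00016374526387425884
down t21.27 bp [-34.7 114.7] z0.0867 F [-0.5  0.3  0.5] T [-0.04  0.    0.02]
True
pushed t22.31 bp [ -7.4 114.9] z0.0855 F [-0.1 -0.9  0.2] T [-0.02 -0.03  0.01]
 t24.67 bp [-182.4 -212.8] z0.1997 F [-0.4 -0.6 -0.6] T [ 0.04  0.04 -0.03]
tube mid x,y -0.7 2.7  end_a x -0.7 end_b x -0.6 D 57.3
```

View pics/fin.png

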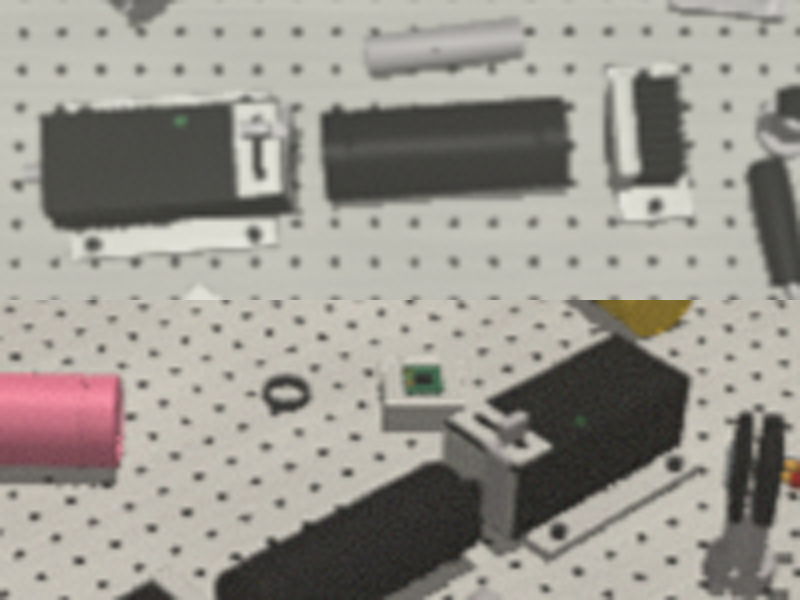

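The tab now sits at the far end of its slot, about px (280,172), a travel of roughly 17 mm. The tube is in line. The push stopped on force slightly before my computed end position, so I'll give one slow confirming push and measure the tab's travel.

Run:
```python
from h import *
manip.move_to(W(-.035,.115,.14),ori(0)); manip.line_to(W(-.03,.115,.0865),feed=.15,f_stop=8)
print(manip.line_to(W(-.003,.115,.0865),feed=.02,f_stop=18)); st("pushed"); manip.pause(.1)
manip.line_to(W(-.02,.115,.0865),feed=.1); manip.line_to(W(-.04,.115,.14),feed=.15)
manip.move_to(np.array([.40,-.2,.2]),ori(0)); st()
m,a,b,d=tube(4); np.savez("pics/t5.npz",**d)
r=lambda n:load(n)["frame"].mean(2)
A=r("topA")
for n in("t4","t5"):
    D=r(n)[162:192,270:292]-A[162:192,270:292]; D[abs(D)<12]=0
    print(n); print(D[:,6:14].astype(int).sum(1).tolist())
f=lambda I,x0,y0,w,h,k:cv2.resize(np.clip(I[y0:y0+h,x0:x0+w,::-1]*1.4,0,255).astype(np.uint8),(w*k,h*k),interpolation=cv2.INTER_LANCZOS4)
cv2.imwrite("pics/tab.png",np.hstack([f(load(n)["frame"],262,155,44,56,9) for n in("topA","t5")]))
```

```text
False
pushed t28.24 bp [ -6.9 115. ] z0.0861 F [-8.3  0.1  6.2] T [-0.06  1.62 -0.01]
 t30.55 bp [-182.4 -212.8] z0.1997 F [0.7 0.1 0.4] T [ 0.03  0.01 -0.01]
tube mid x,y -0.7 2.7  end_a x -0.6 end_b x -0.7 D 57.3
t4
[0, 0, 0, 0, 0, 0, 0, 13, 97, 149, 156, -71, -195, 0, 12, 32, -25, -27, 48, 253, 172, 27, 0, 0, 0, 0, 0, 0, 0, 0]
t5
[0, 0, 0, 0, 0, 0, 0, 13, 97, 147, 156, -70, -196, 0, 0, 33, -27, -28, 46, 254, 170, 27, 0, 0, 0, 0, 0, 0, 0, 0]
```

View pics/tab.png

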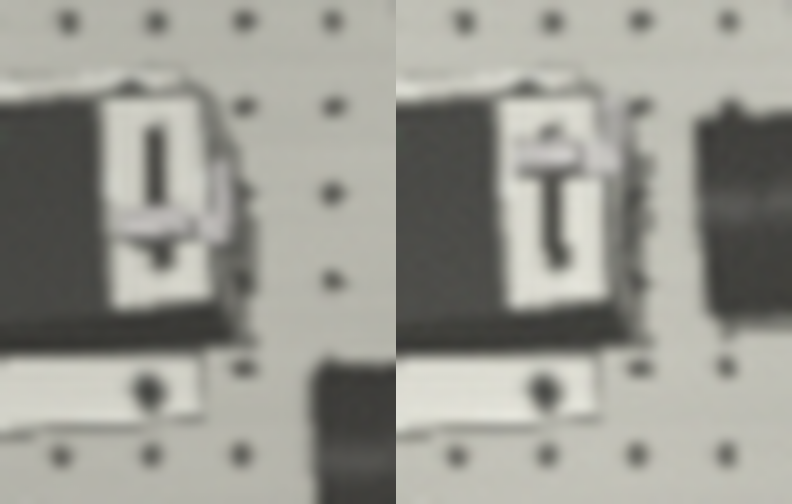

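The tab edge moved from crop row 240 to row 174, about 7.4 px or 17 mm. It didn't move on the second push against 8 N, so it is at its stop. Handing in.

```bash
python3 -c "
from plant import manip; print(manip.job_done())"
```

```text
the job is handed in; nothing more can be done
None
```

The tube is in line with the beam and the shutter is open. I handed the job in at about 31 s of robot time; it reports no verdict.

- **Tube:** I rolled it in with five short strokes of the two open fingertips on its top, at about 3 to 6 N, and straightened its small skew on the last two. The last check put both ends within 1 mm of the beam line (end a −0.6 mm, end b −0.7 mm), with its middle 2.7 mm along towards the laser. It did not move while I worked the shutter.
- **Shutter:** I pushed the tab across with the closed fingers. It moved about 17 mm in the pictures and did not move again when pushed a second time at about 8 N, so it is against its open stop.
- **Other things on the table:** they looked unmoved in the views I had. I did not measure their positions.

Three checks disagreed or failed:
- Two-view triangulation put the tab top at 82 mm; the text says 77.7 mm. I worked to the text's height.
- The tube's outline measured 57 to 58.5 mm wide; its stated diameter is 56 mm. I put this down to edge blur.
- After the first stroke the arm blocked the top camera, so that measurement failed. I measured again later with the arm moved aside.

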